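# Scoop the nuts into the bin of the parts tray

## Task

Take the scoop by its upright handle and scoop up the two loose hexagon nuts together out of the open bay of the grey parts tray, without touching the nuts with the gripper. Carry them over the wall and tip both into the walled bin of the same tray, then set the scoop back on the bench standing flat on its underside, clear of the tray, and let go.

Things in the scene. Friction and masses are not known exactly. Their poses are not given: they have to be found in the camera images.
- scoop: flat metal scoop on the bench, 0.18 kg. Origin: underside, below the handle's axis; x to the open mouth, z up. Handle: upright black post 24 x 24 mm, top at z = 110 mm, grip above z = 45. Blade 2 mm thick, 110 wide, from x = -17 to a 1.5 mm thin lip at x = +95. Side walls (x = 17 to 80, 27 high) are 104 apart; back wall at x = 20, 35 high, just in front of the handle.
- tray: grey parts tray, fixed. Origin: bench height, middle of the bay-side face of its cross wall; x from bay through wall into bin, z up. Bay (x < 0): floor is the bare bench, open front, cheeks 28 mm high run to x = -75 mm, 136 mm apart. Cross wall x = 0 to 4 mm, 45 high. Bin: inside x = 4 to 114, y = -68 to 68 mm; floor 8, walls 45 high, 4 thick.
- nut_a: steel hexagon nut, 30 mm across flats, 35 across corners, 18 thick, bevelled 3 mm, bore 19, 65 g; smooth, slides when tilted some 20 degrees. Lies flat in the bay on the tray's +y side, within 10 mm of the cross wall. Origin: centre of its underside, z along the bore.
- nut_b: the same kind of nut, beside nut_a on the -y side of the bay. Same origin and axes.

How it is judged (in metres and radians):
On the way:
1. both nuts lie in the scoop together and are lifted more than 30 mm off the bench (height (world z) of each of nut_a, nut_b above 0.03 m and x of nut_a in the frame of scoop between 0.02 and 0.097 m and x of nut_b in the frame of scoop between 0.02 and 0.097 m and z of nut_a in the frame of scoop between -0.005 and 0.04 m and z of nut_b in the frame of scoop between -0.005 and 0.04 m and contact force between each of nut_a, nut_b and tray below 0.05 N), for 0.2 s.
At the end, for the whole second after the job is handed in: both nuts lie at rest inside the four walls of the tray's bin, less than 40 mm above the bench, and the scoop stands on the bench (within 10 mm of bench height and 10 degrees of level), released, at rest and not touching the tray (x of nut_a in the frame of tray between 0.004 and 0.114 m and y of nut_a in the frame of tray between -0.068 and 0.068 m and x of nut_b in the frame of tray between 0.004 and 0.114 m and y of nut_b in the frame of tray between -0.068 and 0.068 m and height (world z) of each of nut_a, nut_b below 0.04 m and linear speed of each of nut_a, nut_b, scoop below 0.02 m/s and height (world z) of scoop between -0.01 and 0.01 m and angle between scoop's own z axis and vertical below 0.17 rad and contact force between scoop and tray below 0.05 N).
It fails at once if the gripper or arm touches a nut (more than 0.5 N) (contact force between any of the fingers, the arm and nut_a above 0.5 N or contact force between any of the fingers, the arm and nut_b above 0.5 N).
It also fails if it takes over 48 s, if anything falls off the work surface, if the arm or the gripper's body presses on something with over 40 N, if the wrist force passes 120 N, or if a joint passes its speed limit or range.

## Robot

A 6-joint arm with a two-finger parallel gripper is mounted at the origin on a cart in front of the work surface, level with it; the furniture and walls round the work are solid. World frame = base frame: x ahead of the robot, y to its left, z up, the work surface at z = 0. Lengths are in mm, angles in rad, forces in N, time in s.
With the tool pointing down it reaches from about 300 to 875 mm from the base axis. Payload 6.4 kg.
Tool frame: the origin (TCP) lies on the centre line of the jaws, within the pads' length; the fingertips stand 17 mm ahead of it and the grasp point (between the pads) lies 2 mm behind it (robot.tcp_to_tips is the z of the fingertips in the tool frame, in mm); z points along the fingers, y is the line along which they close (so a half turn about z gives the same grasp; the last joint's range is limited). The gripper opens to 85 mm and grips with 20 to 120 N. Pads are 22 mm wide; open, the fingers measure 114 mm over their backs; the gripper's body (76 mm by 85 mm) begins 54 mm behind the grasp point. The pads swing forward as they close: fully open they stand 13 mm farther back than shut.
Start: joints at [-1.364, 0.181, 1.607, -0, 1.354, -0.206], TCP at [230.693, -526.709, 248.288] pointing down, gripper open.
Joint ranges: [-2.99, 2.99], [-0.89, 2.07], [0.3, 2.58], [-1.14, 4.28], [0, 2.63], [-3.12, 3.12]. Speed limits (rad/s): [2.57, 2.57, 3.01, 3.14, 3.14, 3.14].

## Interface

Orientations are given as a unit quaternion [w, x, y, z].
In Python, from station import robot, read_camera gives the robot as it stands. Calls block until the motion is done:
- robot.goto(position, orientation): joint-space move of the TCP to a pose.
- robot.move_l(position, rot=None, speed=150): straight line of the TCP; rot=None keeps the orientation; speed is the mean speed in mm/s.
- robot.move_j(angles): joint-space move.
- robot.set_gripper(opening, squeeze=None): finger opening in mm; squeeze is the grip in N (None keeps the last); returns when the fingers have stopped.
- robot.sleep(seconds).
- robot.ik(position, orientation): joint angles nearest the present ones, or None.
- read_camera(name): name is "scene" or "top" or "wrist"; returns a dict with "pixels" (384x512x3 uint8, red, green, blue), "z_map" (384x512 float32, mm along the optical axis (not along the pixel's ray), 0 where there is no reading), "camera_matrix" (3x3 intrinsics, pixels), "R" (3x3) and "t" (3): a world point X has camera coordinates R X + t; the wrist camera has in their place "mount" (4x4, takes a point from camera to tool coordinates, whose origin is the TCP and whose axes are the flange's). Camera axes: x right, y down, z forward; pixel columns grow to the right and rows downward; lengths in mm; the calibration is good to about 2 mm. A picture is of the moment at which its call begins: read the wrist's pose just before it.
A pose or a line that the arm cannot do raises robot.PlanningError and nothing moves.
- robot.job_done(): hands the job in; it is judged then, once.
Readings, each from a call of its own:
- robot.read_clock(): time.
- robot.read_q(): joint angles.
- robot.read_dq(): joint speeds.
- robot.read_effort(): joint torques, N m.
- robot.read_tcp_pos(): TCP position.
- robot.read_ee_rot(): TCP orientation.
- robot.read_force(): force on the tool from outside, world axes, zero at the start.
- robot.read_moment(): the same for the moment, N m.
- robot.read_grip_width(): finger opening in mm.
- robot.read_finger_force(): force on a finger pad.
Only numpy, scipy, OpenCV 4.12 (cv2) and the standard library are available. Lean on these libraries where they do the work, as an engineer would, in place of code of your own. Each camera call takes 0.05 s, during which the arm holds its last target. There are 200 camera calls.

## Working session

There is one attempt and no reset: what is moved stays moved. The work goes in short steps, each a Python script; the robot and the scene stay as the last script left them, time stands still between calls to the robot, and variables do not carry over. Pictures are saved under pics/ and viewed, at most 10 in all, crops included, and the job is handed in when it is done.

```bash
mkdir -p pics
cat > h.py <<'E'
import numpy as np, cv2
from station import robot, read_camera
def world_map(c):
    K=c["camera_matrix"];z=c["z_map"].astype(float)
    v,u=np.indices(z.shape)
    P=np.stack([(u-K[0,2])/K[0,0]*z,(v-K[1,2])/K[1,1]*z,z],-1)
    return (P-c["t"])@c["R"]   # R^T (P-t)
def save(c,n): cv2.imwrite(f"pics/{n}.png",c["pixels"][:,:,::-1])
E
python3 - <<'E'
from h import *
for n in("top","scene"):
    c=read_camera(n);save(c,n+"0");np.savez(n+"0.npz",**c)
    print(n,c["camera_matrix"],c["R"],c["t"])
print(robot.read_clock(),robot.read_tcp_pos(),robot.read_ee_rot())
E
```

```text
top [[440.15232534   0.         252.32710298]
 [  0.         440.15232534 191.79966676]
 [  0.           0.           1.        ]] [[ 0.02245001 -0.99960004 -0.01719772]
 [-0.98593615 -0.01928707 -0.16600575]
 [ 0.16560766  0.02068268 -0.98597481]] [-62.64653623 500.80781383 798.93976149]
scene [[443.96144982   0.         260.36266825]
 [  0.         443.96144982 185.43952407]
 [  0.           0.           1.        ]] [[-0.87831792 -0.47801664 -0.00759749]
 [-0.22897107  0.43456057 -0.87105072]
 [ 0.41967831 -0.76331985 -0.49113432]] [387.16433014 178.51087154 790.19322981]
0.1 [ 230.60699362 -526.24149993  247.49020248] [-7.70307221e-04  9.78774542e-01  2.04938536e-01  1.76340997e-06]
```

View pics/top0.png

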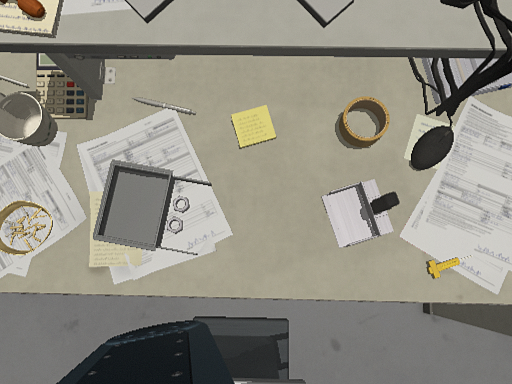

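View pics/scene0.png

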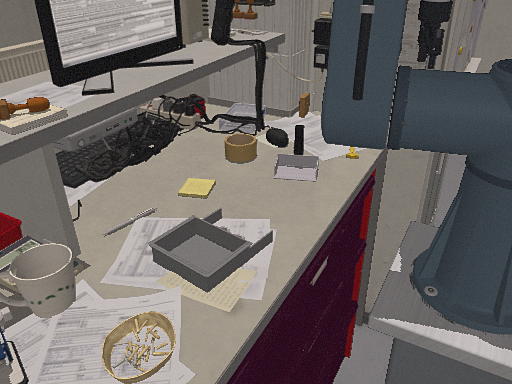

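The top view shows the tray at about (140,205) with its bay opening to the right and the nuts at (181,204) and (175,225). The scoop is at about (358,213), with its handle at (388,201) and its mouth to the left. Next I'll get positions from the depth data.

Run:
```python
from h import *
c=dict(np.load("top0.npz"));W=world_map(c);H=W[...,2]
print("bench z",np.median(H[130:150,200:225]), "z noise",np.std(H[150:200,280:310]),np.median(H[150:200,280:310]))
px=c["pixels"].astype(int)
def reg(u0,u1,v0,v1,lo,hi):
    m=np.zeros(H.shape,bool);m[v0:v1,u0:u1]=True
    return m&(H>lo)&(H<hi)
# tray rim
m=reg(85,215,150,260,37,53);p=W[m];r=cv2.minAreaRect(p[:,:2].astype(np.float32));print("rim",m.sum(),np.median(p[:,2]),r,cv2.boxPoints(r).tolist())
m=reg(165,215,170,260,22,34);p=W[m];print("cheek",m.sum());
for v,s in((200,"far"),(235,"near")):
    pass
u=np.nonzero(m);
for sel,name in((u[0]<200,"far"),(u[0]>230,"near")):
    q=p[sel]; 
    if len(q)>4: print(name,len(q),cv2.fitLine(q[:,:2].astype(np.float32),2,0,.01,.01).ravel(),q[:,:2].min(0),q[:,:2].max(0))
# nuts
m=reg(166,195,190,240,12,22).astype(np.uint8)
n,l,st,ce=cv2.connectedComponentsWithStats(m)
for i in range(1,n):
    if st[i,4]>20:
        q=W[l==i];r=cv2.minEnclosingCircle(q[:,:2].astype(np.float32));print("nut",st[i],ce[i],r,np.median(q,0))
# scoop
m=reg(310,410,170,260,95,125);q=W[m];print("handle top",m.sum(),np.median(q,0),q.min(0),q.max(0),cv2.minAreaRect(q[:,:2].astype(np.float32)))
m=reg(310,410,170,260,18,31);q=W[m];print("sidewalls",m.sum());
m=reg(310,410,170,260,31,40);q=W[m];print("back",m.sum(),cv2.minAreaRect(q[:,:2].astype(np.float32)))
a=c["pixels"][150:265,85:240];b=c["pixels"][170:260,310:415]
cv2.imwrite("pics/crop0.png",np.vstack([cv2.resize(a,(620,460),interpolation=2)])[:,:,::-1])
cv2.imwrite("pics/crop1.png",cv2.resize(b,(630,540),interpolation=2)[:,:,::-1])
```

```text
bench z -0.45100643382648636 z noise 50.179694508402605 -0.41111606441618065
rim 1332 44.07555455084315 ((474.54205322265625, 175.52142333984375), (124.44561004638672, 158.38735961914062), 80.67391204833984) [[386.3117370605469, 126.95466613769531], [542.6055908203125, 101.28749084472656], [562.7723388671875, 224.0881805419922], [406.478515625, 249.75535583496094]]
cheek 215
far 128 [ 1.3841483e-01 -9.9037433e-01  5.2239417e+02  8.0852676e+01] [486.09633767  31.07555647] [534.451263   119.15053445]
near 68 [1.6436113e-01 9.8640025e-01 3.8817877e+02 8.3325157e+01] [382.31850857  54.08357641] [394.4062661  112.68465321]
nut [173 196  17  16 138] [180.66666667 203.55072464] ((480.220947265625, 88.8612060546875), 16.715742111206055) [479.16765183  87.86709987  17.2901231 ]
nut [167 216  16  17 141] [174.27659574 224.36879433] ((439.0205383300781, 99.56256866455078), 16.58624839782715) [437.89712655  98.80110041  17.14088945]
handle top 210 [ 482.27694255 -293.40131406  108.93983976] [ 469.27443703 -309.46033358   95.551938  ] [ 497.17895801 -281.72212128  113.56793829] ((483.2164611816406, -295.31689453125), (23.939224243164062, 24.49551773071289), 19.172073364257812)
sidewalls 235
back 123 ((479.3516845703125, -284.7198181152344), (108.1965103149414, 18.538745880126953), 19.685958862304688)
```

View pics/crop0.png

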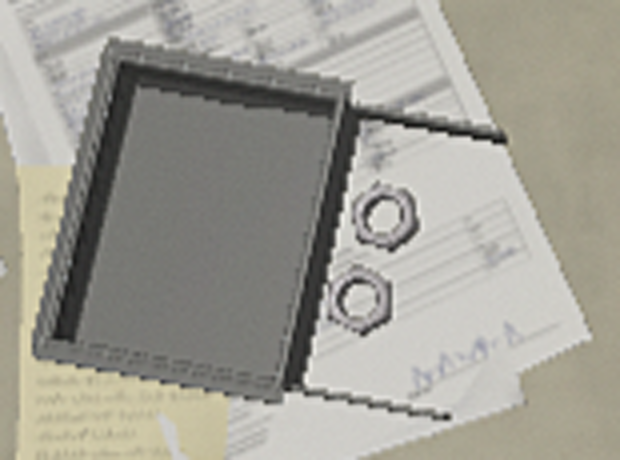

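View pics/crop1.png

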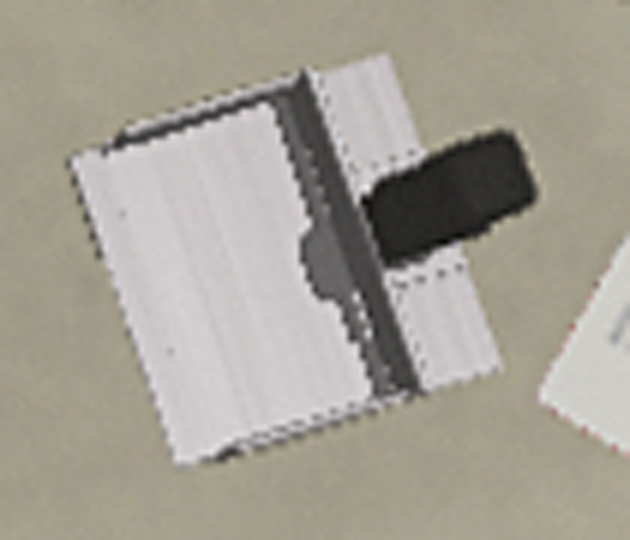

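```bash
cat >> h.py <<'E'
from scipy.spatial.transform import Rotation as Ro
def cast(c,uv,z):
    K=c["camera_matrix"];C=-c["R"].T@c["t"]
    d=np.linalg.solve(K,np.array([uv[0],uv[1],1.]));d=c["R"].T@d
    return C+d*(z-C[2])/d[2]
def fit2(model,meas):
    m=np.array(model,float)[:,:2];w=np.array(meas)[:,:2]
    a,b=m-m.mean(0),w-w.mean(0)
    th=np.arctan2((a[:,0]*b[:,1]-a[:,1]*b[:,0]).sum(),(a*b).sum())
    R=np.array([[np.cos(th),-np.sin(th)],[np.sin(th),np.cos(th)]])
    o=w.mean(0)-R@m.mean(0)
    return o,th,w-(m@R.T+o)
RT=np.array([[0,-1,0],[-1,0,0],[0,0,-1.]])
G=80.
def tcp(o,yaw,pitch=0,g=G):
    """scoop origin o, yaw rad, pitch rad (+ = mouth down) -> TCP pos, quat wxyz"""
    R=Ro.from_euler("ZY",[yaw,pitch]).as_matrix()
    p=np.array(o,float)+R@[0,0,g]
    q=Ro.from_matrix(R@RT).as_quat()
    return p,np.roll(q,1)
E
python3 - <<'E'
from h import *
c=dict(np.load("top0.npz"))
f=lambda x,y,s,u0,v0:((x+.5)/s-.5+u0,(y+.5)/s-.5+v0)
T=[((118,72,45),(113,38)),((0,72,45),None)]
# image left = +y world = tray +x ; image down = -x world. tray y = z x X = -x world = image down
mod=[(118,-72,45),(0,-72,45),(0,72,45),(118,72,45),(-75,-70,28),(-75,70,28)]
pix=[(113,38),(352,84),(283,400),(35,352),(505,138),(449,416)]
w=[cast(c,f(*p,4,85,150),m[2]) for m,p in zip(mod,pix)]
o,th,r=fit2(mod,w);print("tray",o,np.degrees(th),r.round(1).tolist())
mod=[(95,-55,1.5),(95,55,1.5),(-17,-55,2),(-17,55,2)]
pix=[(70,158),(180,463),(388,53),(500,370)]
w=[cast(c,f(*p,6,310,170),m[2]) for m,p in zip(mod,pix)]
so,sth,r=fit2(mod,w);print("scoop",so,np.degrees(sth),r.round(1).tolist())
# image left/right handedness: nuts
W=world_map(c)
for (x,y) in((386,215),(361,297)):
    p=cast(c,f(x,y,4,85,150),18)[:2];d=p-o;cs,sn=np.cos(th),np.sin(th);print("nut world",p,"tray",d@[cs,sn],d@[-sn,cs])
np.savez("est.npz",to=o,tth=th,so=so,sth=sth)
tx=np.array([np.cos(th),np.sin(th),0]);to=np.r_[o,0]
for name,a in {"hover":((*so,100),sth),"g":((*so,0),sth),"pre":(to-tx*200+[0,0,0],th),"in":(to-tx*95,th),"tb":(to-tx*120+[0,0,90],th,-.2),
  "over":(to-tx*60+[0,0,110],th,0),"d20":(to-tx*50+[0,0,80],th,.35),"d40":(to-tx*35+[0,0,95],th,.75),"d55":(to-tx*20+[0,0,110],th,.95)}.items():
    p,q=tcp(*a);s=robot.ik(p,q);print(name,p.round(0),None if s is None else np.round(s,2))
E
```

```text
tray [463.8614713  114.54344152] 80.36520885979279 [[5.6, 0.3], [4.8, -0.6], [-4.4, -0.3], [-4.4, 1.7], [-2.5, 0.4], [0.9, -1.5]]
scoop [ 483.0236544  -295.94552796] 108.54268874774549 [[-1.9, -0.4], [2.6, -0.8], [-0.0, 0.0], [-0.6, 1.1]]
nut world [480.20469129  87.38753606] tray -24.037537521872547 -20.657706340416823
nut world [439.73989409  97.58864437] tray -20.75280922812903 20.943651602279598
hover [ 483. -296.  180.] [-0.76  0.23  1.69 -0.    1.22  0.49]
g [ 483. -296.   80.] [-0.76  0.37  1.75 -0.    1.03  0.49]
pre [430. -83.  80.] [-0.46  0.12  2.07 -0.    0.96  1.28]
in [448.  21.  80.] [-0.22  0.14  2.04 -0.    0.96  1.52]
tb [441. -19. 168.] [-0.45 -0.03  2.02  0.2   1.22  1.21]
over [454.  55. 190.] [-0.14 -0.02  1.95 -0.    1.21  1.6 ]
d20 [460.  92. 155.] [ 0.16  0.18  1.85 -0.35  1.24  2.03]
d40 [467. 134. 154.] [ 0.39  0.45  1.65 -0.62  1.52  2.32]
d55 [471. 159. 157.] [ 0.48  0.6   1.52 -0.71  1.68  2.39]
```

Run:
```python
from h import *
e=np.load("est.npz");so,sth=e["so"],float(e["sth"])
robot.set_gripper(85)
p,q=tcp((*so,70),sth);robot.goto(p,q)
p,q=tcp((*so,0),sth);robot.move_l(p,speed=120)
print(robot.read_force(),robot.read_clock())
robot.set_gripper(20,squeeze=90)
print(robot.read_grip_width(),robot.read_finger_force(),robot.read_force(),robot.read_tcp_pos())
robot.move_l(p+[0,0,40],speed=100)
robot.sleep(.2)
print(robot.read_force(),robot.read_moment(),robot.read_tcp_pos(),robot.read_clock())
c=read_camera("scene");save(c,"scene1")
cv2.imwrite("pics/s1c.png",cv2.resize(c["pixels"][100:220,220:400],(720,480))[:,:,::-1])
```

```text
[-0.38787874  0.40915105  0.51455666] 2.3833
22.908151691243454 88.69481563568115 [-0.62986986  0.62016753  4.34891081] [ 483.34231943 -296.15252717   80.53195892]
[ 0.26231411  0.11482777 -1.1134291 ] [-0.01154153 -0.05716582 -0.01857289] [ 482.51700248 -295.48068255  119.04981847] 3.725
```

View pics/s1c.png

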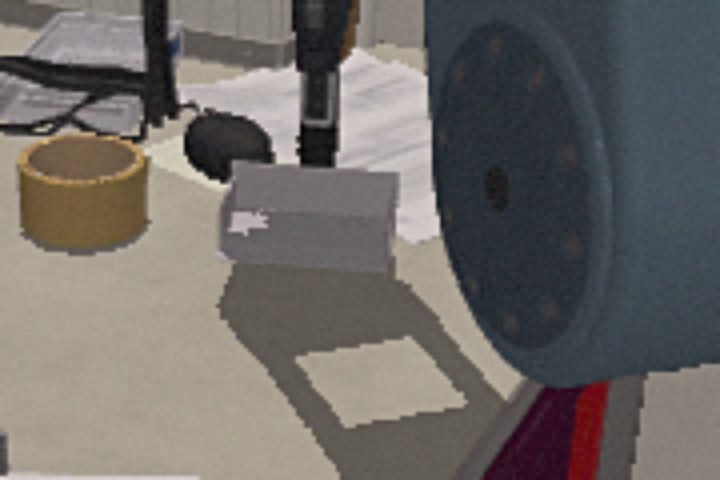

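Scoop is held level in the gripper at about crop pixel (310,215). Next: guarded lowering and insertion.

Run:
```python
from h import *
e=np.load("est.npz");to=np.r_[e["to"],0];th=float(e["tth"]);tx=np.array([np.cos(th),np.sin(th),0])
P=.02
def S(x,z,y=0,pitch=P): return tcp(to+tx*x+np.array([-tx[1],tx[0],0])*y+[0,0,z],th,pitch)
F=lambda: np.mean([robot.read_force() for _ in range(3)],0)
p,q=S(-200,25);robot.goto(p,q)
robot.sleep(.1);b=F();print("base",b,robot.read_clock())
z=6.
robot.move_l(S(-200,z)[0],speed=80)
while z>-4:
    f=F()-b
    if f[2]>3: break
    z-=.7;robot.move_l(S(-200,z)[0],speed=20)
print("contact z",z,f,robot.read_tcp_pos(),robot.read_clock())
robot.move_l(S(-150,z)[0],speed=80);f=F()-b;print("x-150",f)
x=-150
while x<-88:
    x+=4 if x<-102 else 2
    robot.move_l(S(x,z)[0],speed=50)
    f=F()-b;fx=f@tx
    if f[2]<2: z-=.4
    if f[2]>9: z+=.4
    print(x,round(z,1),round(fx,1),round(f[2],1),end=" | ")
    if fx<-14: break
print();print(x,z,f,robot.read_tcp_pos(),robot.read_clock())
np.savez("st.npz",x=x,z=z,b=b)
c=read_camera("top");save(c,"top2");np.savez("top2.npz",**c)
cv2.imwrite("pics/t2c.png",cv2.resize(c["pixels"][140:270,80:280],(800,520),interpolation=2)[:,:,::-1])
```

```text
base [ 0.0582402  -0.01612728 -1.33888202] 4.7667
contact z 1.0999999999999992 [-4.32574066 -1.37347943  9.61596657] [430.91875757 -81.36705923  81.78503628] 6.9083
x-150 [ 0.78616842 -0.20783291  6.28318309]
-146 1.1 -2.7 7.3 | -142 1.1 -1.6 7.4 | -138 1.1 -2.6 7.7 | -134 1.1 -2.3 7.5 | -130 1.1 -3.5 6.9 | -126 1.1 -2.9 7.0 | -122 1.1 -4.4 7.0 | -118 1.1 -3.6 8.1 | -114 1.1 -4.2 7.5 | -110 1.1 -4.6 8.3 | -106 1.1 -5.0 7.6 | -102 1.1 -5.1 7.6 | -100 1.1 -5.3 8.5 | -98 1.1 -6.1 8.7 | -96 1.1 -6.1 8.1 | -94 1.5 -6.0 9.5 | -92 1.5 -6.9 6.8 | -90 1.9 -15.3 11.3 | 
-90 1.899999999999999 [ -2.83350673 -14.99580586  11.31595001] [450.15520884  24.5803167   82.71445525] 12.1833
```

View pics/t2c.png

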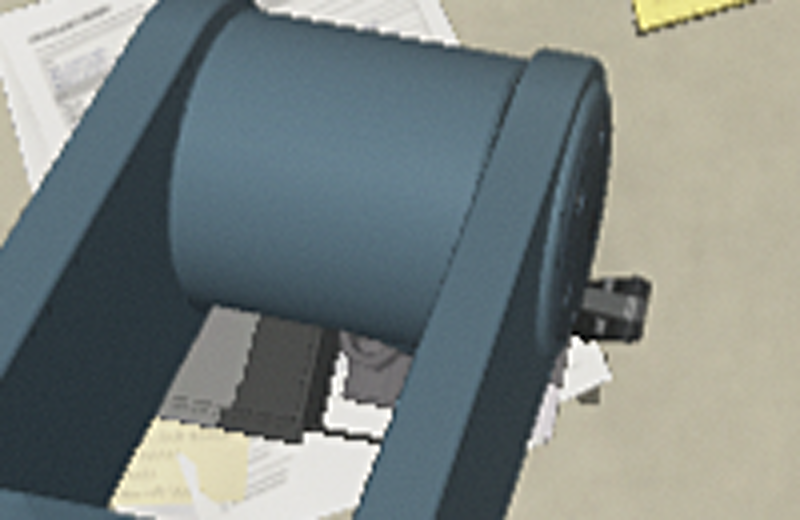

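The arm hides most of the bay. One nut is visible at crop (370,345), next to the wall. I'll check with the wrist and scene cameras.

Run:
```python
from h import *
a=read_camera("wrist")["pixels"];b=read_camera("scene");np.savez("scene2.npz",**b)
b=cv2.resize(b["pixels"][180:300,130:290],(512,384),interpolation=2)
cv2.imwrite("pics/w2.png",cv2.resize(np.hstack([a,b]),(800,300),interpolation=cv2.INTER_AREA)[:,:,::-1])
```

```text
(no output)
```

View pics/w2.png

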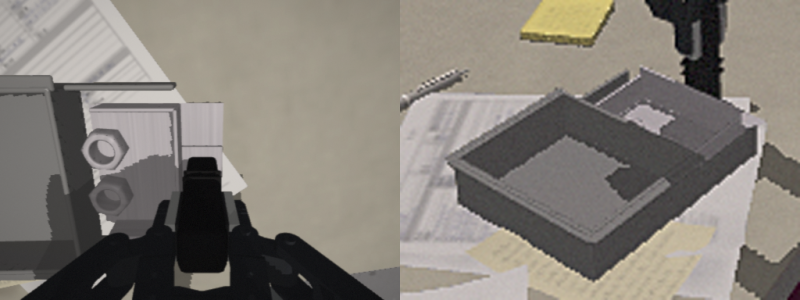

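```bash
cat >> h.py <<'E'
def wristS(c=None):
    """wrist z_map points in the (nominal) scoop frame"""
    c=c or read_camera("wrist");K=c["camera_matrix"];z=c["z_map"].astype(float);v,u=np.indices(z.shape)
    P=np.stack([(u-K[0,2])/K[0,0]*z,(v-K[1,2])/K[1,1]*z,z],-1)
    M=c["mount"];T=P@M[:3,:3].T+M[:3,3]
    return c,T@RT.T+[0,0,G]
def nuts():
    c,S=wristS();m=((S[...,2]>13)&(S[...,2]<29)&(S[...,0]>30)&(S[...,0]<99)&(abs(S[...,1])<47)).astype(np.uint8)
    n,l,st,ce=cv2.connectedComponentsWithStats(m,connectivity=4);o=[]
    for i in range(1,n):
        if st[i,4]>150:
            q=S[l==i];o.append((st[i,4],ce[i].round(),np.percentile(q,[3,50,97],0).round(1).tolist()))
    return c,S,o
E
python3 - <<'E'
from h import *
c,S,o=nuts();print(*o,sep="\n")
save(c,"w3");np.savez("w3.npz",**c)
# profile along rows through nuts
for v in (190,255,150):
    print(v,[tuple(S[v,u].round(0).astype(int)) for u in range(60,236,8)])
print(robot.read_force(),robot.read_tcp_pos())
E
```

```text
(np.int32(4592), array([124., 220.]), [[62.7, -41.0, 13.6], [85.9, -7.5, 18.6], [94.6, 37.9, 27.9]])
190 [(np.int64(125), np.int64(-20), np.int64(9)), (np.int64(120), np.int64(-20), np.int64(9)), (np.int64(94), np.int64(-32), np.int64(44)), (np.int64(94), np.int64(-29), np.int64(37)), (np.int64(94), np.int64(-27), np.int64(29)), (np.int64(94), np.int64(-24), np.int64(20)), (np.int64(89), np.int64(-24), np.int64(20)), (np.int64(87), np.int64(-22), np.int64(14)), (np.int64(87), np.int64(-18), np.int64(3)), (np.int64(83), np.int64(-18), np.int64(1)), (np.int64(78), np.int64(-18), np.int64(1)), (np.int64(66), np.int64(-24), np.int64(19)), (np.int64(62), np.int64(-23), np.int64(18)), (np.int64(60), np.int64(-20), np.int64(7)), (np.int64(57), np.int64(-18), np.int64(1)), (np.int64(51), np.int64(-18), np.int64(1)), (np.int64(46), np.int64(-18), np.int64(2)), (np.int64(41), np.int64(-18), np.int64(1)), (np.int64(35), np.int64(-18), np.int64(1)), (np.int64(30), np.int64(-18), np.int64(1)), (np.int64(25), np.int64(-18), np.int64(2)), (np.int64(17), np.int64(-28), np.int64(32))]
255 [(np.int64(
[... 1310 characters left out ...]
, (np.int64(84), np.int64(-44), np.int64(1)), (np.int64(80), np.int64(-44), np.int64(1)), (np.int64(75), np.int64(-44), np.int64(0)), (np.int64(69), np.int64(-44), np.int64(1)), (np.int64(64), np.int64(-44), np.int64(1)), (np.int64(59), np.int64(-44), np.int64(1)), (np.int64(55), np.int64(-44), np.int64(0)), (np.int64(49), np.int64(-44), np.int64(1)), (np.int64(44), np.int64(-44), np.int64(0)), (np.int64(39), np.int64(-44), np.int64(2)), (np.int64(34), np.int64(-44), np.int64(0)), (np.int64(29), np.int64(-44), np.int64(0)), (np.int64(24), np.int64(-44), np.int64(1)), (np.int64(17), np.int64(-49), np.int64(24))]
[ -3.91592439 -15.1242852    9.71610733] [450.15201471  24.56726649  82.69326221]
```

The wrist depth shows the wall at scoop x≈94, the blade at z≈1 and both nut tops at z≈19–20, spanning x≈60–94. Both nuts are fully on the blade. Now I'll tilt back, lift and check.

```bash
cat >> h.py <<'E'
e=np.load("est.npz");to=np.r_[e["to"],0];th=float(e["tth"]);tx=np.array([np.cos(th),np.sin(th),0])
def SP(x,z,pitch=0,y=0): return tcp(to+tx*x+np.array([-tx[1],tx[0],0])*y+[0,0,z],th,pitch)
E
python3 - <<'E'
from h import *
s=np.load("st.npz");x,z=float(s["x"]),float(s["z"])
for a,v in(((x-1,z+6,-.17),25),((x-8,z+20,-.17),60),((x-15,100,-.17),80)):
    p,q=SP(*a);robot.move_l(p,q,speed=v)
robot.sleep(.4)
c,S,o=nuts();print(*o,sep="\n");save(c,"w4")
print(robot.read_force()-s["b"],robot.read_tcp_pos(),robot.read_clock())
cv2.imwrite("pics/w4c.png",c["pixels"][:,:300][:,:,::-1])
E
```

```text
(np.int32(1536), array([132., 192.]), [[61.8, -35.5, 13.8], [75.7, -22.3, 18.3], [90.1, -7.3, 19.9]])
(np.int32(1322), array([140., 252.]), [[61.9, 5.9, 13.7], [75.8, 18.9, 18.3], [89.7, 33.9, 19.8]])
[-0.41667896  1.51179645 -2.21128572] [443.97322563  -2.29542205 178.74365978] 15.2
```

View pics/w4c.png

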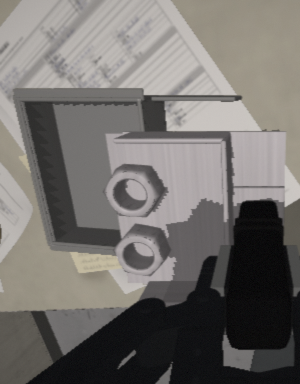

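Both nuts sit in the scoop at x≈76, at image (134,190) and (143,250). The scoop is about 100 mm up. Next is the tip into the bin.

Run:
```python
from h import *
def lip(x,z,t): return SP(x-95*np.cos(t),z+95*np.sin(t),t)
for a,v in(((20,95,-.08),100),((45,62,0.),80),((45,48,.2),60),((45,38,.38),40),((45,31,.65),40)):
    p,q=lip(*a);robot.move_l(p,q,speed=v);print(a,robot.read_clock())
robot.sleep(.5)
c,S,o=nuts();print(*o,sep="\n");save(c,"w5")
print(robot.read_force(),robot.read_tcp_pos(),robot.read_clock())
cv2.imwrite("pics/w5c.png",c["pixels"][:,:300][:,:,::-1])
```

```text
(20, 95, -0.08) 15.7417
(45, 62, 0.0) 16.3917
(45, 48, 0.2) 16.8417
(45, 38, 0.38) 17.4583
(45, 31, 0.65) 18.4

[ 0.37309345 -0.61143692 -1.30088938] [466.85948959 132.03072532 152.21994166] 18.95
```

View pics/w5c.png

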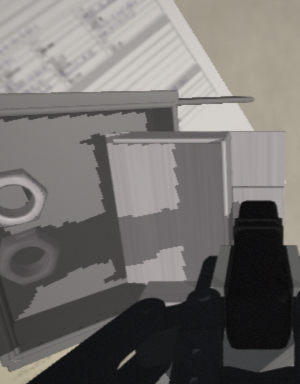

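Both nuts are in the bin, at image (18,197) and (30,258). The scoop is empty. I'll withdraw it, set it down flat and release.

Run:
```python
from h import *
def lip(x,z,t): return SP(x-95*np.cos(t),z+95*np.sin(t),t)
for a,v in(((35,75,.5),80),((-20,110,0.),150),((-145,40,0.),180)):
    p,q=lip(*a);robot.move_l(p,q,speed=v)
robot.sleep(.2);F=lambda: np.mean([robot.read_force() for _ in range(3)],0);b=F()
z=5.;robot.move_l(lip(-145,z,0)[0],speed=60)
while z>-3:
    f=F()-b
    if f[2]>2.5: break
    z-=.6;robot.move_l(lip(-145,z,0)[0],speed=20)
print("z",z,f,robot.read_clock())
robot.set_gripper(85);robot.sleep(.2)
p=lip(-145,z,0)[0];robot.move_l(p+[0,0,110],speed=120)
robot.move_l(p+[-30,-150,150],speed=200);robot.sleep(.3)
c=read_camera("top");save(c,"top6");W=world_map(c);H=W[...,2]
print(robot.read_clock(),robot.read_grip_width())
cv2.imwrite("pics/t6c.png",cv2.resize(c["pixels"][140:270,80:330],(800,416),interpolation=2)[:,:,::-1])
```

```text
z 0.19999999999999996 [-2.31307634  2.2626553   4.70832798] 24.425
27.6083 84.95361025350424
```

View pics/t6c.png

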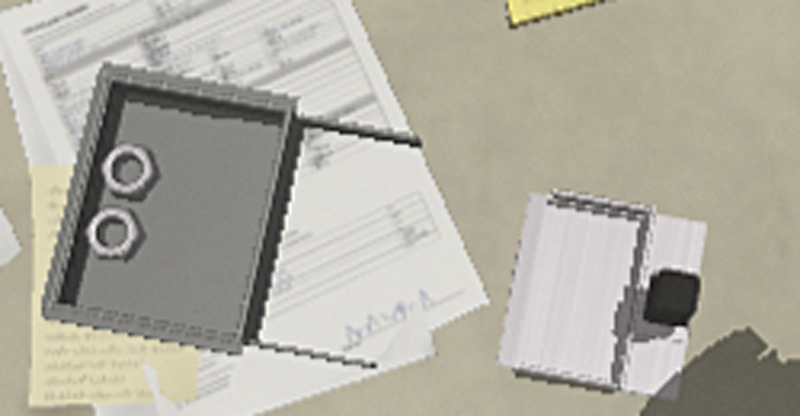

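Both nuts lie flat in the bin, at crop (130,171) and (115,234). The scoop stands flat at about (605,295), well clear of the tray and released.

```bash
python3 -c "
from station import robot
print(robot.job_done())"
```

```text
the job is handed in; nothing more can be done
None
```

I scooped both nuts up together and tipped them into the bin, then set the scoop down flat, released and clear of the tray, and handed the job in with the clock at about 27.6 s (no verdict was returned).

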